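# Turn a connector soldering block to its green face and clamp it in the board vice

## Task

Set up the aluminium connector soldering block for the next wiring job: it lies on the table with its green six-way terminal face underneath, so roll it over on the table a quarter turn at a time, letting it come to rest on its side and then again with the green face up. Then lay it between the jaws of the green board vice, its length along the jaws and centred on them, flat on the two guide rods with the green face still up, and push the sliding front jaw in until the block is held against the rear jaw. Leave the things lying around where they are.

Things in the scene. Friction and masses are not known exactly. Their poses are not given: they have to be found in the camera images.
- connector_block: aluminium connector soldering block, square bar 68 mm long (x) and 38 x 38 mm, plain flat ends, 0.17 to 0.31 kg; origin at its centre. Receptacles flush in the long faces: -z green (six black openings in a row), +z four red/black jacks, -y two round black sockets, +y a long steel and blue socket. Starts green (-z) down, length within 26 degrees of world x. Friction about 0.5 to 0.7
- green_face (a point): the middle of the block's green face, 19 mm from the block's centre along its -z. The table ends to the right of the block at world y = -0.41, so there is more room to roll to the left
- board_vice: green board vice, 155 x 90 x 57 mm, fixed. Origin on the table under it; z up, x from its front (screw knob end, x = -78 mm, nearer the robot) to the fixed rear jaw: clamping face at x = 59.5 mm, top 57 mm above the table. Both jaws are 85 mm long in y. The front plate (x = -52 to -41 mm, 38 mm high) and the knob do not move and are not used
- vice_seat (a point): fixed point between the jaws on the vice's x axis, at the height of the tops of the two round guide rods (31 mm above the table; they run along vice x at y = 28 and -28 mm), 19 mm before the rear jaw's face. A block lying on the rods against the rear jaw has the middle of its underside here, its length along vice y. Axes as the vice's
- board_vice_jaw (a joint): the sliding front jaw in m: 0 = fully shut, 0.05 = fully open, gap between the jaws = 15 mm + this value. Starts at 0.042 to 0.05; with the 38 mm block between the jaws it stops at 0.023. It slides by hand against about 3 N friction, stays where it is left, no spring; pushing it to vice +x closes it
- jaw_top (a point): middle of the top of the sliding front jaw, 47 mm above the table, moving with it. The jaw is 16 mm thick in vice x (8 mm either side of this point) and 85 mm long over its upper 12 mm. Push it on the side towards the knob, where nothing stands higher than 38 mm
- multimeter: yellow and black hand multimeter, 146 x 74 x 44 mm, bystander; origin at the centre of its underside
- terminal_block: loose green six-way terminal plug, 13 x 38 x 15 mm, bystander; origin at the centre of its underside
- mouse: black computer mouse, 109 x 60 x 35 mm, bystander; origin at the centre of its underside
- pin_case: dark grey flat case, 72 x 105 x 30 mm, bystander; origin at the centre of its underside
Not all that is in view belongs to the job. Leave any orange look-alike of the connector_block alone.

How it is judged:
By the outcome, as a careful person would: the job done as asked, in the order asked, and still so for the second after the job is handed in, with the robot touching nothing.
It also fails if it takes over 64 s, if anything falls off the work surface, if the arm or the gripper's body presses on something with over 40 N, if the wrist force passes 120 N, or if a joint passes its speed limit or range.

## Robot

A 6-joint arm with a two-finger parallel gripper is mounted at the origin on a cart in front of the work surface, level with it; the furniture and walls round the work are solid. World frame = base frame: x ahead of the robot, y to its left, z up, the work surface at z = 0. Lengths are in mm, angles in rad, forces in N, time in s.
With the tool pointing down it reaches from about 300 to 775 mm from the base axis. Payload 14.6 kg.
Tool frame: the origin (TCP) lies midway between the tips of the shut fingers; the grasp point (between the pads) lies grasp_offset behind it (grasp_offset is the distance from the TCP to the grasp point, in mm); z points along the fingers, y is the line along which they close (so a half turn about z gives the same grasp; the last joint's range is limited). The gripper opens to 94 mm and grips with 3 to 60 N. Pads are 16 mm wide; open, the fingers measure 119 mm over their backs; the gripper's body (75 mm by 177 mm) begins 78 mm behind the grasp point.
Start: joints at [-1.31, 0.3, 1.521, -0, 1.321, -0.067], TCP at [177.071, -520.706, 205.446] pointing down, gripper open.
Joint ranges: [-3.03, 3.03], [-0.79, 2.21], [0.23, 2.52], [-1.04, 4.18], [0, 3.07], [-2.55, 2.55]. Speed limits (rad/s): [2.22, 2.22, 2.57, 3.14, 3.14, 3.14].

## Interface

Orientations are given as [roll, pitch, yaw] about the fixed x, y, z axes, in that order (R = Rz(yaw) Ry(pitch) Rx(roll)).
In Python, from cell import * gives the robot as it stands. The module is installed in compiled form; this text tells all that it offers.
- The arm moves only by the shell command python3 -m jog 'ROWS' [FORCE]. ROWS is JSON, a list of rows, each a list of 3 entries, a list of its own where there are three numbers: the finger opening in mm, from 0 to 94, then the shift along the tool's x, y, z in units of 50 mm (1.0 is 50 mm), then the turn about the tool's z in units of 180 degrees (1.0 is 180 degrees). In form: [[fingers, [dx, dy, dz], twist], ...]. A call has 1 to 20 rows; each row shifts and turns the commanded pose from where the row before left it, along the tool's axes as they then stand; what a row does not reach is not made up. A row lasts 1/10 s, in which the tool goes at most 50 mm and 8.59 degrees, less where a joint would pass 70% of its speed; a pose out of reach is approached as far as the arm can. A call with a number of a shift or a turn outside -1 to 1 is refused whole. A call with a gripper value outside its range is refused whole. The fingers move at their own pace and stop on an object; FORCE is the grip in N (left out, the last holds). Time passes only in rows, so rows that do not move let the fingers close. It gives the time, the measured TCP pose, the force, the opening and the grip force at its end, in the units of the state.
- read_state(): the state, without advancing time (a new reading comes with each control period).
- camera(name): name is "side" or "top" or "wrist"; returns the picture (420x560x3 uint8, red, green, blue); there is no depth.
- calibration(name): a dict with "mtx" (3x3 intrinsics, pixels), "cam_to_world" (4x4, takes a point from camera to world coordinates); the wrist camera has in their place "hand_eye" (4x4, takes a point from camera to tool coordinates, whose origin is the TCP and whose axes are the flange's). Camera axes: x right, y down, z forward; pixel columns grow to the right and rows downward; lengths in mm; the calibration is good to about 2 mm. A picture is of the moment at which its call begins: read the wrist's pose just before it. calibration takes no time and is no camera call.
- sign_off(): hands the job in; it is judged then, once.
Trained networks look in the newest picture that a camera, given by its name, has taken for a name from the list of things; names that differ only in an ending like _2 or _b are one class to them, and where a whole thing is asked for, a point or a joint stands for the part that bears it (a point fixed in the world has none). Each returns a list of dicts, best first, with "conf" (0 to 1); they miss things now and then, are a little off and sometimes report something else, mostly with a low value. They report only what shows in the picture. A call takes as long as a camera call. They do not tell look-alikes from the thing itself.
- regions_of(camera, query): "pixels" (420x560 bool, what is visible of it) and "rect" ([centre column, centre row, width, height] in pixels, round what is visible of it).
The state is a dict: "clock": time; "joints": joint angles; "qd": joint speeds; "effort": joint torques, N m; "eef_pos": TCP position; "eef_rot": TCP orientation; "wrist_force": force on the tool from outside, world axes, zero at the start; "moment": the same for the moment, N m; "finger_gap": finger opening in mm; "finger_force": force on a finger pad.
Only numpy, scipy, OpenCV 4.12 (cv2) and the standard library are available. Lean on these libraries where they do the work, as an engineer would, in place of code of your own. Each camera call takes 0.05 s, during which the arm holds its last target. There are 200 camera calls.

## Working session

There is one attempt and no reset: what is moved stays moved. The work goes in short steps, Python scripts to look and compute and a shell command to move; the robot and the scene stay as the last step left them, time stands still between calls to the robot, and variables do not carry over. Pictures are saved under pics/ and viewed, at most 10 in all, crops included, and the job is handed in when it is done.

```bash
mkdir -p pics; cat > h.py <<'E'
from cell import *
import numpy as np, cv2
from scipy.spatial.transform import Rotation as R
def cam(name):
    s=read_state(); im=camera(name); c=calibration(name); K=np.array(c["mtx"])
    if "cam_to_world" in c: T=np.array(c["cam_to_world"])
    else:
        W=np.eye(4); W[:3,:3]=R.from_euler('xyz',s["eef_rot"]).as_matrix(); W[:3,3]=s["eef_pos"]; T=W@np.array(c["hand_eye"])
    return im,K,T
def toz(K,T,px,z):
    px=np.atleast_2d(px).astype(float); d=np.c_[px,np.ones(len(px))]@np.linalg.inv(K).T@T[:3,:3].T
    o=T[:3,3]; return o+d*((z-o[2])/d[:,2])[:,None]
def proj(K,T,P):
    p=(np.atleast_2d(P)-T[:3,3])@T[:3,:3]@K.T; return p[:,:2]/p[:,2:]
def save(n,im): cv2.imwrite("pics/"+n,cv2.cvtColor(im,cv2.COLOR_RGB2BGR))
E
python3 - <<'E'
from h import *
s=read_state(); print(s)
ims=[]
for n in ["top","side"]:
    im,K,T=cam(n); save(n+"0.png",im); print(n,K[0,0],T.round(2).tolist())
    for q in ["connector_block","board_vice","board_vice_jaw","terminal_block"]:
        for r in regions_of(n,q)[:3]: 
            box=cv2.minAreaRect(np.argwhere(r["pixels"])[:,::-1].astype(np.float32))
            print(n,q,round(r["conf"],2),np.round(r["rect"]),np.round(box[0]+box[1]+(box[2],)),toz(K,T,box[0],20 if q!="board_vice" else 30).round())
E
```

```text
{'clock': 0.0, 'joints': array([-1.30963964e+00,  3.00455121e-01,  1.52155721e+00, -3.47000021e-05,
        1.32068379e+00, -6.66064451e-02]), 'qd': array([ 0.00066926,  0.00014162, -0.00112984, -0.00110659,  0.00123087,
        0.00074856]), 'effort': array([ 1.71060805e-03, -5.31811416e+01, -3.52743316e+01,  7.09033641e-02,
        2.43273930e-02, -7.51823836e-05]), 'eef_pos': array([ 176.98009681, -520.48448074,  204.90518842]), 'eef_rot': array([-3.14048939e+00, -3.99076649e-05,  3.27771714e-01]), 'wrist_force': array([-0.70925502, -0.12593031, -0.25793228]), 'moment': array([-0.02376933,  0.00765427,  0.01193167]), 'finger_force': 0.0, 'finger_gap': 94.01434949100158}
top 380.44950809164277 [[-0.16, -0.97, 0.2, 323.21], [-0.99, 0.16, -0.03, -83.77], [0.0, -0.21, -0.98, 887.18], [0.0, 0.0, 0.0, 1.0]]
top connector_block 0.85 [370. 180.  30.  31.] [369. 180.  31.  21.  72.] [[ 542. -343.   20.]]
top connector_block 0.81 [329. 143.  30.  23.] [328. 140.  20.  30.  85.] [[ 656. -265.   20.]]
top board_vice 0.75 [267. 170.  37.  64.] [266. 171.  37.  67.   3.] [[ 601. -105.   30.]]
top board_vice 0.42 [173. 198.  13.   7.] [171. 198.   7.  16.  41.] [[571. 123.  30.]]
top board_vice_jaw 0.71 [268. 172.  32.  16.] [266. 173.  37.  12.   2.] [[ 599. -105.   20.]]
top terminal_block 0.62 [172. 198.  12.  11.] [171. 198.   8.  16.  41.] [[574. 125.  20.]]
side 492.6627566791192 [[0.98, -0.1, 0.15, 340.3], [-0.18, -0.63, 0.76, -890.65], [0.02, -0.77, -0.64, 732.63], [0.0, 0.0, 0.0, 1.0]]
side connector_block 0.56 [337. 315.  44.  36.] [336. 313.  29.  42.  76.] [[ 541. -343.   20.]]
side connector_block 0.56 [383. 275.  32.  38.] [382. 275.  41.  25.  69.] [[ 656. -265.   20.]]
side board_vice 0.92 [336. 221.  74.  45.] [336. 223.  44.  73.  90.] [[ 599. -110.   30.]]
side board_vice_jaw 0.86 [331. 222.  12.  38.] [332. 220.  35.  11.  90.] [[599. -90.  20.]]
```

```bash
ls pics
```

```text
side0.png
top0.png
```

```bash
python3 - <<'E'
import cv2
a=cv2.imread('pics/top0.png')[90:250,130:430];b=cv2.imread('pics/side0.png')[150:360,200:480]
a=cv2.resize(a,(600,320),interpolation=2);b=cv2.resize(b[:, :],(373,280),interpolation=2)
import numpy as np
o=np.zeros((600,600,3),np.uint8);o[:320]=a;o[320:,:373]=b;cv2.imwrite('pics/c0.png',o)
E
```

```text
(no output)
```

View pics/c0.png

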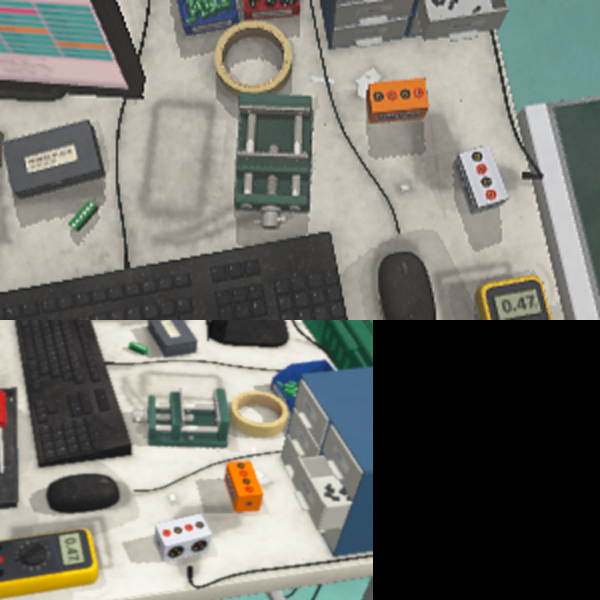

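```bash
cat >> h.py <<'E'
from scipy.optimize import minimize
def hull(K,T,x,y,yaw,dims,zc):
    c=np.array([[i,j,k] for i in(-.5,.5) for j in(-.5,.5) for k in(-.5,.5)])*dims
    P=c@R.from_euler('z',yaw).as_matrix().T+[x,y,zc]
    m=np.zeros((840,1120),np.uint8); cv2.fillConvexPoly(m,cv2.convexHull((proj(K,T,P)*2*16).round().astype(np.int32)),1,cv2.LINE_8,4)
    return cv2.resize(m*255,(560,420),interpolation=cv2.INTER_AREA)/255.
def fitbox(views,x0,dims,zc):
    def f(v):
        e=0
        for K,T,m in views:
            h=hull(K,T,v[0]*10,v[1]*10,v[2]*.2,dims,zc); e+=1-np.minimum(h,m).sum()/np.maximum(h,m).sum()
        return e
    b=min((minimize(f,[x0[0]/10,x0[1]/10,a/.2],method='Nelder-Mead',options=dict(initial_simplex=np.array([[x0[0]/10,x0[1]/10,a/.2]]*4)+np.vstack([np.zeros(3),np.eye(3)]))) for a in ([x0[2]-.2,x0[2]+.2])),key=lambda r:r.fun)
    return b.x*[10,10,.2],b.fun
def goto(x,y,z,yaw):
    "print tool-axis shift in units of 50 mm (for the present yaw and for the target yaw) and twist in units of 180 deg"
    s=read_state(); p=s["eef_pos"]; r=R.from_euler('xyz',s["eef_rot"]).as_matrix(); w=np.arctan2(r[1,0],r[0,0])
    d=np.array([x,y,z])-p; dy=(yaw-w+np.pi)%(2*np.pi)-np.pi
    f=lambda a:(R.from_euler('z',a).as_matrix()@np.diag([1,-1,-1])).T@d/50
    print("pos",p.round(1),"yaw",round(np.degrees(w),1),"now-axes",f(w).round(3),"target-axes",f(yaw).round(3),"twist",round(-dy/np.pi,4))
E
python3 - <<'E'
from h import *
import cell; print([n for n in dir(cell) if n[0]!='_'], getattr(cell,'grasp_offset',None))
V={}
for n in ["top","side"]:
    im,K,T=cam(n)
    for q in ["connector_block","board_vice","mouse","multimeter"]:
        for i,r in enumerate(regions_of(n,q)[:1]):
            V.setdefault(q,[]).append((K,T,r["pixels"].astype(float)))
            if q in("mouse","multimeter"):
                P=toz(K,T,np.argwhere(r["pixels"])[:,::-1],20); print(n,q,round(r["conf"],2),P.min(0).round(),P.max(0).round())
for vs in (V["connector_block"],V["connector_block"][:1],V["connector_block"][1:]): print(fitbox(vs,[542,-343,.2],[68,38,38],19))
vs=V["board_vice"]
print("vice", [fitbox(v,[595,-105,0.],[155,90,40],20) for v in (vs,vs[:1],vs[1:])])
E
```

```text
['Unreachable', 'calibration', 'camera', 'grasp_offset', 'read_state', 'regions_of', 'sign_off'] 18.8
top mouse 0.65 [ 366. -262.   20.] [ 472. -199.   20.]
top multimeter 0.73 [ 271. -391.   20.] [ 421. -307.   20.]
side mouse 0.68 [ 366. -275.   20.] [ 470. -202.   20.]
side multimeter 0.62 [ 273. -399.   20.] [ 420. -304.   20.]
(array([ 542., -343.,    0.]), np.float64(2.0))
(array([ 542., -343.,    0.]), np.float64(1.0))
(array([ 542., -343.,    0.]), np.float64(1.0))
vice [(array([ 6.03269390e+02, -1.05573100e+02, -1.87043535e-01]), np.float64(0.13210192230706386)), (array([ 6.03269390e+02, -1.05573100e+02, -1.87043535e-01]), np.float64(0.13210192230706386)), (array([ 5.95e+02, -1.05e+02, -2.00e-01]), np.float64(0.0))]
```

```bash
python3 - <<'E'
from h import *
goto(542,-343,205,1.65); print(np.array(calibration("wrist")["hand_eye"]).round(2).tolist())
E
```

```text
pos [ 177.1 -520.7  205.5] yaw 18.8 now-axes [ 8.054 -1.015  0.009] target-axes [2.966 7.557 0.009] twist -0.4209
[[0.0, -0.97, -0.25, 71.87], [1.0, 0.0, 0.0, -0.46], [-0.0, -0.25, 0.97, -178.96], [0.0, 0.0, 0.0, 1.0]]
```

```bash
python3 -m jog '[[94,[0.8,-0.1,0],0],[94,[0.8,-0.1,0],0],[94,[0.8,-0.1,0],0],[94,[0.8,-0.1,0],0],[94,[0.8,-0.1,0],0],[94,[0.8,-0.1,0],0],[94,[0.8,-0.1,0],0],[94,[0.8,-0.1,0],0],[94,[0.8,-0.1,0],0],[94,[0.8,-0.1,0],0],[94,[0,0,0],-0.047],[94,[0,0,0],-0.047],[94,[0,0,0],-0.047],[94,[0,0,0],-0.047],[94,[0,0,0],-0.047],[94,[0,0,0],-0.047],[94,[0,0,0],-0.047],[94,[0,0,0],-0.047],[94,[0,0,0],-0.047]]'
python3 - <<'E'
from h import *
im,K,T=cam("wrist"); save("w1.png",im)
for r in regions_of("wrist","connector_block")[:3]:
    c=r["rect"][:2]; p=toz(K,T,c,25)[0]; print(r["conf"],r["rect"],p.round())
    print(fitbox([(K,T,r["pixels"].astype(float))],[p[0],p[1],.08],[68,38,38],19))
goto(542,-343,205,1.65)
E
```

```text
clock: 2.9
eef_pos: [539.7, -344.6, 205.3]
eef_rot: [-3.141, -0.0, 1.663]
wrist_force: [-0.3, 0.3, 0.1]
finger_gap: 93.8
finger_force: 0.0
0.84 [284.4, 192.8, 59.3, 39.6] [ 545. -343.   25.]
(array([ 5.42803122e+02, -3.41341126e+02,  1.38370482e-01]), np.float64(0.07262473179075479))
0.83 [388.9, 132.8, 54.2, 67.3] [ 657. -263.   25.]
(array([ 657.03781145, -262.98637277,    1.48358288]), np.float64(0.07135304647064533))
pos [ 539.7 -344.6  205.3] yaw 95.1 now-axes [0.027 0.049 0.007] target-axes [0.028 0.049 0.007] twist 0.0029
```

View pics/w1.png

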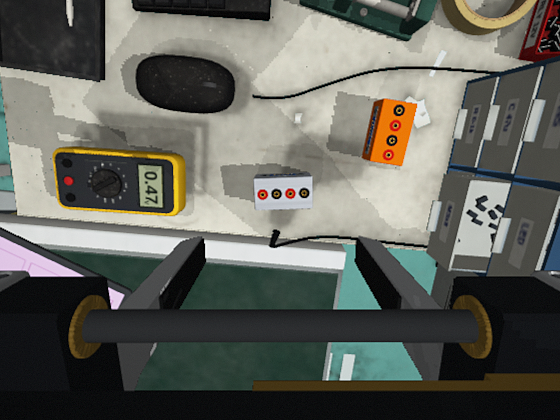

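```bash
python3 - <<'E'
from h import *
goto(544,-355,4,1.709)
E
```

```text
pos [ 539.7 -344.6  205.3] yaw 95.1 now-axes [-0.216  0.068  4.027] target-axes [-0.219  0.057  4.027] twist -0.0159
```

```bash
python3 -m jog '[[94,[-0.22,0.06,0.5],-0.016],[94,[0,0,0.8],0],[94,[0,0,0.8],0],[94,[0,0,0.8],0],[94,[0,0,0.5],0],[94,[0,0,0.4],0],[94,[0,0,0.22],0],[94,[0,0,0],0],[60,[0,0,0],0],[60,[0,0,0],0],[60,[0,0,0],0],[60,[0,0,0],0],[60,[0,0,0],0],[60,[0,0,0],0],[60,[0,0,0],0]]' 5
```

```text
clock: 4.5
eef_pos: [544.0, -355.5, 5.3]
eef_rot: [3.141, 0.001, 1.707]
wrist_force: [-0.0, 1.4, 6.3]
finger_gap: 67.8
finger_force: 5.0
```

```bash
python3 -m jog '[[60,[0.06,0,-0.08],0],[60,[0.07,0,-0.08],0],[60,[0.08,0,-0.06],0],[60,[0.09,0,-0.05],0],[60,[0.1,0,-0.04],0],[60,[0.1,0,-0.03],0]]'
python3 - <<'E'
from h import *
im,K,T=cam("wrist"); im2,_,_=cam("side"); save("w2.png",np.hstack([im[100:300,170:400],cv2.resize(im2[260:360,260:420],(320,200))]))
E
```

```text
clock: 5.1
eef_pos: [540.1, -330.0, 21.6]
eef_rot: [-3.142, -0.0, 1.707]
wrist_force: [0.8, -0.6, -2.7]
finger_gap: 68.2
finger_force: 5.0
```

View pics/w2.png

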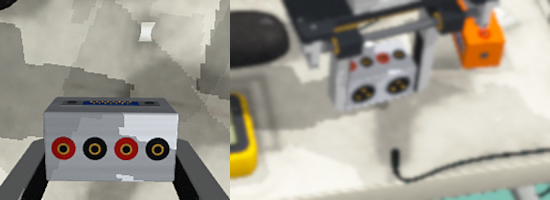

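```bash
python3 -m jog '[[60,[0,0,0.16],0],[60,[0,0,0.15],0],[60,[0,0,0.02],0],[90,[0,0,0],0],[90,[0,0,0],0],[90,[-0.1,0,-0.22],0],[90,[0,0,0],0],[60,[0,0,0],0],[60,[0,0,0],0],[60,[0,0,0],0],[60,[0,0,0],0],[60,[0,0,0],0],[60,[0,0,0],0],[60,[0,0,0],0]]' 3
python3 - <<'E'
from h import *
im,K,T=cam("side"); 
for r in regions_of("side","connector_block")[:2]:
    c=r["rect"][:2]; p=toz(K,T,c,19)[0]; print(p, fitbox([(K,T,r["pixels"].astype(float))],[p[0],p[1],.13],[68,38,38],19))
E
```

```text
clock: 6.6
eef_pos: [540.8, -335.4, 15.8]
eef_rot: [-3.141, -0.0, 1.707]
wrist_force: [-0.9, -0.1, -0.6]
finger_gap: 67.9
finger_force: 3.0
[ 547.81473765 -321.79469185   19.        ] (array([ 5.40891729e+02, -3.16736551e+02,  1.14818744e-01]), np.float64(0.251448836896598))
[ 655.64462997 -280.72559821   19.        ] (array([ 661.68256666, -278.12034044,    1.0094179 ]), np.float64(0.5266770641687757))
```

```bash
python3 -m jog '[[60,[0.03,0,-0.04],0],[60,[0.04,0,-0.05],0],[60,[0.05,0,-0.05],0],[60,[0.05,0,-0.05],0],[60,[0.06,0,-0.04],0],[60,[0.06,0,-0.03],0],[60,[0.06,0,-0.02],0]]'
python3 - <<'E'
from h import *
im,K,T=cam("wrist"); im2,_,_=cam("side"); save("w3.png",np.hstack([im[100:300,170:400],cv2.resize(im2[260:360,260:420],(320,200))]))
E
```

```text
clock: 7.4
eef_pos: [538.6, -318.2, 30.5]
eef_rot: [3.141, 0.001, 1.707]
wrist_force: [-0.9, -1.9, 1.9]
finger_gap: 68.0
finger_force: 3.0
```

View pics/w3.png

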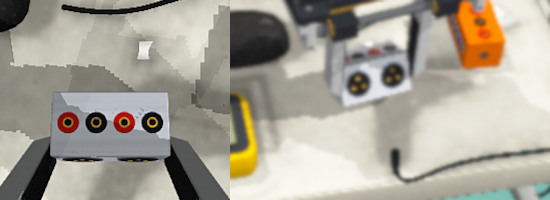

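```bash
python3 -m jog '[[60,[0.09,0,-0.02],0],[60,[0.1,0,-0.01],0],[60,[0.11,0,0],0],[60,[0.11,0,0.01],0],[60,[0.11,0,0.03],0],[60,[0.1,0,0.03],0]]'
python3 - <<'E'
from h import *
im,K,T=cam("wrist"); im2,_,_=cam("side"); save("w4.png",np.hstack([im[100:300,170:400],cv2.resize(im2[260:360,260:420],(320,200))]))
E
```

```text
clock: 8.1
eef_pos: [534.3, -286.7, 27.7]
eef_rot: [-3.142, -0.0, 1.707]
wrist_force: [1.7, 0.7, 0.3]
finger_gap: 68.1
finger_force: 3.0
```

View pics/w4.png

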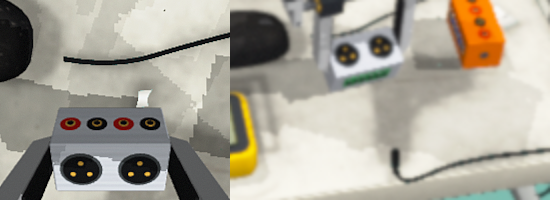

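```bash
python3 -m jog '[[60,[0.08,0,0.04],0],[60,[0.06,0,0.06],0],[72,[0,0,0],0],[90,[0,0,0],0],[90,[0,0,0],0],[90,[0,0,0],0],[90,[0,0,0],0]]'
python3 - <<'E'
from h import *
im,K,T=cam("wrist"); im2,K2,T2=cam("side"); save("w5.png",np.hstack([im[100:300,170:400],cv2.resize(im2[260:360,260:420],(320,200))]))
for n,K,T in(("side",K2,T2),("wrist",K,T)):
  for r in regions_of(n,"connector_block")[:2]:
    p=toz(K,T,r["rect"][:2],19)[0]; print(n,p.round(1), fitbox([(K,T,r["pixels"].astype(float))],[p[0],p[1],.13],[68,38,38],19))
E
```

```text
clock: 8.9
eef_pos: [533.4, -280.6, 23.0]
eef_rot: [3.142, 0.0, 1.707]
wrist_force: [0.8, 0.3, 0.3]
finger_gap: 89.6
finger_force: 0.0
side [ 534.9 -283.6   19. ] (array([ 5.32339855e+02, -2.81199776e+02,  1.55564596e-01]), np.float64(0.06740913794390924))
side [ 654.3 -269.5   19. ] (array([ 655.47572864, -262.71212943,   -1.69226098]), np.float64(0.0932756461931632))
wrist [ 662.5 -258.9   19. ] (array([ 6.50291599e+02, -2.57328944e+02,  5.41186078e-01]), np.float64(0.3034364282541384))
wrist [ 533.3 -282.9   19. ] (array([ 5.32895785e+02, -2.79753196e+02,  1.35146998e-01]), np.float64(0.0491297226272116))
```

View pics/w5.png

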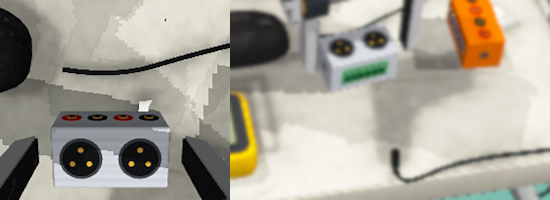

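```bash
python3 -m jog '[[90,[-0.18,0,0],0],[90,[-0.18,0,0.14],0],[90,[0,0,0],0],[60,[0,0,0],0],[60,[0,0,0],0],[60,[0,0,0],0],[60,[0,0,0],0],[60,[0,0,0],0],[60,[0,0,0],0],[60,[0.03,0,-0.04],0],[60,[0.04,0,-0.05],0],[60,[0.05,0,-0.05],0],[60,[0.05,0,-0.05],0],[60,[0.06,0,-0.04],0],[60,[0.06,0,-0.03],0],[60,[0.06,0,-0.02],0]]' 3
```

```text
clock: 10.7
eef_pos: [533.5, -281.0, 30.4]
eef_rot: [3.141, 0.001, 1.707]
wrist_force: [-1.2, -1.8, 1.0]
finger_gap: 67.7
finger_force: 3.0
```

```bash
python3 -m jog '[[60,[0.09,0,-0.02],0],[60,[0.1,0,-0.01],0],[60,[0.11,0,0],0],[60,[0.11,0,0.01],0],[60,[0.11,0,0.03],0],[60,[0.1,0,0.03],0]]'
python3 - <<'E'
from h import *
im,K,T=cam("wrist"); im2,_,_=cam("side"); save("w6.png",np.hstack([im[100:300,170:400],cv2.resize(im2[230:330,240:400],(320,200))]))
E
```

```text
clock: 11.3
eef_pos: [529.1, -249.5, 27.7]
eef_rot: [-3.141, -0.0, 1.707]
wrist_force: [-0.4, 0.6, 1.3]
finger_gap: 68.0
finger_force: 3.0
```

View pics/w6.png

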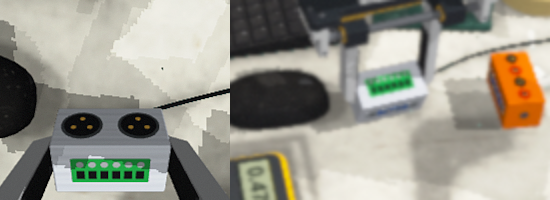

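```bash
python3 -m jog '[[60,[0.08,0,0.04],0],[60,[0.06,0,0.06],0],[70,[0,0,0],0],[78,[0,0,0],0],[78,[0,0,0],0],[78,[0,0,0],0],[78,[0,0,0],0]]'
python3 - <<'E'
from h import *
im,K,T=cam("wrist"); im2,K2,T2=cam("side"); save("w7.png",np.hstack([im[100:300,170:400],cv2.resize(im2[230:330,240:400],(320,200))]))
for n,K,T in(("side",K2,T2),("wrist",K,T)):
  for r in regions_of(n,"connector_block")[:2]:
    p=toz(K,T,r["rect"][:2],19)[0]; print(n,p.round(1), fitbox([(K,T,r["pixels"].astype(float))],[p[0],p[1],.13],[68,38,38],19))
E
```

```text
clock: 12.1
eef_pos: [528.3, -243.5, 23.0]
eef_rot: [3.141, 0.0, 1.707]
wrist_force: [0.9, 0.6, 0.2]
finger_gap: 78.4
finger_force: 0.0
side [ 653.9 -268.9   19. ] (array([ 656.25320023, -263.56763678,   -1.7323908 ]), np.float64(0.11216743309395205))
side [ 533.9 -248.2   19. ] (array([ 5.28432370e+02, -2.43779356e+02,  8.50494516e-02]), np.float64(0.1042357720194711))
wrist [ 659.9 -236.2   19. ] (array([ 6.73604720e+02, -2.43567046e+02, -3.22303698e-01]), np.float64(0.6794099266122688))
wrist [ 527.2 -244.    19. ] (array([ 5.27764314e+02, -2.41655757e+02,  1.20729295e-01]), np.float64(0.03742402118481347))
```

View pics/w7.png

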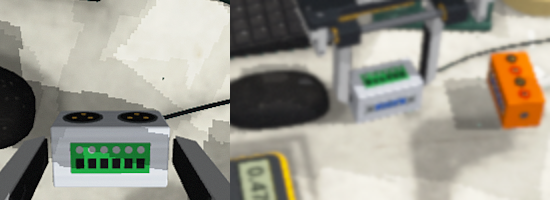

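```bash
python3 -m jog '[[78,[0.02,0,0.26],0],[78,[0,0,0],0],[60,[0,0,0],0],[60,[0,0,0],0],[60,[0,0,0],0],[60,[0,0,0],0],[60,[0,0,-0.2],0],[60,[0,0,-0.5],0],[60,[0,0,-0.8],0],[60,[0,0,-0.8],0],[60,[0,0,-0.8],0],[60,[0,0,-0.7],0]]' 25
python3 -m jog '[[60,[0.5,0,0],0.0464],[60,[0.5,0,0],0.0464],[60,[0.5,0,0],0.0464],[60,[0.5,0,0],0.0464],[60,[0,0,0],0.0464],[60,[0,0,0],0.0464],[60,[0,0,0],0.0464],[60,[0,0,0],0.0464],[60,[0,0,0],0.0464],[60,[0,0,0],0.0464],[60,[0,0,0],0.0464],[60,[0,0,0],0.0464],[60,[0,0,0],0.0464]]'
python3 - <<'E'
from h import *
goto(500,-90,200,-.187)
E
```

```text
clock: 13.5
eef_pos: [528.0, -242.3, 203.1]
eef_rot: [3.14, 0.001, 1.707]
wrist_force: [-0.2, -0.7, -2.7]
finger_gap: 67.7
finger_force: 25.0
clock: 14.8
eef_pos: [536.1, -143.9, 200.8]
eef_rot: [3.142, -0.001, -0.194]
wrist_force: [1.5, -0.5, -2.9]
finger_gap: 67.9
finger_force: 25.0
pos [ 536.1 -143.9  200.8] yaw -11.1 now-axes [-0.917 -0.919  0.015] target-axes [-0.911 -0.926  0.015] twist -0.0022
```

```bash
python3 -m jog '[[60,[-0.5,-0.5,0],0],[60,[-0.4,-0.42,0],0],[60,[0,0,0],0]]'
python3 - <<'E'
from h import *
im,K,T=cam("wrist"); np.savez("v.npz",K=K,T=T); 
for r in regions_of("wrist","board_vice")[:1]:
    m=r["pixels"]; print(r["conf"],r["rect"])
t=camera("top"); t=cv2.resize(t[135:215,235:305],(350,400))
o=np.zeros((420,560,3),np.uint8); o[:]=im; save("w8.png",im)
E
```

```text
clock: 15.1
eef_pos: [499.4, -88.4, 201.0]
eef_rot: [-3.141, -0.0, -0.186]
wrist_force: [0.9, 0.3, -2.4]
finger_gap: 68.0
finger_force: 25.0
0.7 [274.7, 95.9, 86.0, 159.5]
```

View pics/w8.png

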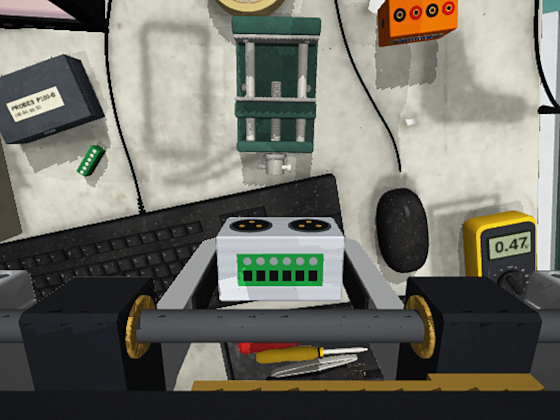

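```bash
cat > vf.py <<'E'
from h import *
def box(a,b,c,d,e,f): return np.array([[i,j,k] for i in(a,b) for j in(c,d) for k in(e,f)],float)
def fill(m,K,T,P): cv2.fillConvexPoly(m,cv2.convexHull((proj(K,T,P)*32).round().astype(np.int32)),1,cv2.LINE_8,4)
body=np.vstack([box(59.5,77,-42.5,42.5,0,57),box(-52,-41,-42.5,42.5,0,38)]); knob=box(-78,-52,-9,9,13,31)
def vmask(K,T,v,parts):
    m=np.zeros((840,1120),np.uint8); r=R.from_euler('z',v[2]).as_matrix().T
    for p in parts: fill(m,K,T,p@r+[v[0],v[1],0])
    return cv2.resize(m*255,(560,420),interpolation=cv2.INTER_AREA)/255.
def fit(views,x0,parts):
    s=np.array([10,10,.1])
    def f(v):
        e=0
        for K,T,m in views:
            h=vmask(K,T,v*s,parts); e+=1-np.minimum(h,m).sum()/np.maximum(h,m).sum()
        return e
    x0=np.array(x0)/s; r=minimize(f,x0,method='Nelder-Mead',options=dict(initial_simplex=np.vstack([x0,x0+np.eye(3)])))
    return (r.x*s).round(3),round(r.fun,3)
def closed(m): return cv2.morphologyEx(m.astype(np.uint8),cv2.MORPH_CLOSE,np.ones((41,41))).astype(float)
E
python3 - <<'E'
from vf import *
vs=[]
for n in("wrist","top","side"):
    im,K,T=cam(n); rs=regions_of(n,"board_vice")
    if rs:
        m=np.pad(rs[0]["pixels"],60); m=closed(m)[60:-60,60:-60]; vs.append((K,T,m)); print(n,rs[0]["conf"],fit(vs[-1:],[603,-106,-.187],[body,knob]))
    js=regions_of(n,"board_vice_jaw")
    for j in js[:1]:
        bx=cv2.minAreaRect(np.argwhere(j["pixels"])[:,::-1].astype(np.float32)); print(n,"jaw",j["conf"],bx,toz(K,T,bx[0],45).round(1))
print(fit(vs,[603,-106,-.187],[body,knob]))
E
```

```text
wrist 0.73 (array([ 5.9844e+02, -1.0211e+02, -2.0100e-01]), np.float64(0.065))
wrist jaw 0.95 ((272.0574951171875, 109.16477966308594), (82.17745971679688, 23.42755699157715), 0.9877604246139526) [[ 595.4 -100.3   45. ]]
side 0.67 (array([ 5.98186e+02, -1.03146e+02, -2.44000e-01]), np.float64(0.126))
side jaw 0.62 ((332.0, 221.0), (36.0, 10.0), 90.0) [[ 588.2 -119.3   45. ]]
(array([ 5.98339e+02, -1.01669e+02, -2.05000e-01]), np.float64(0.193))
```

```bash
python3 - <<'E'
from h import *
goto(632.3,-108.1,45,-.203)
E
```

```text
pos [500.7 -90.6 199.9] yaw -10.8 now-axes [ 2.651 -0.148  3.097] target-axes [ 2.649 -0.187  3.097] twist 0.0047
```

```bash
python3 -m jog '[[60,[0.7,-0.05,0],0.005],[60,[0.7,-0.05,0],0],[60,[0.7,-0.05,0],0],[60,[0.55,-0.04,0],0],[60,[0,0,0.8],0],[60,[0,0,0.6],0],[60,[0,0,0.4],0],[60,[0,0,0],0],[60,[0,0,0],0]]'
python3 - <<'E'
from h import *
for i in range(3): goto(632.3,-108.1,45,-.203); camera("side")
E
```

```text
clock: 16.6
eef_pos: [632.7, -107.5, 110.7]
eef_rot: [-3.142, -0.0, -0.204]
wrist_force: [0.0, -0.0, -2.2]
finger_gap: 68.0
finger_force: 25.0
pos [ 632.7 -107.5  110.7] yaw -11.7 now-axes [-0.005  0.014  1.313] target-axes [-0.005  0.014  1.313] twist -0.0003
pos [ 633.  -107.5  111.4] yaw -11.7 now-axes [-0.012  0.014  1.329] target-axes [-0.012  0.014  1.329] twist -0.0002
pos [ 633.1 -107.5  111.7] yaw -11.7 now-axes [-0.014  0.014  1.335] target-axes [-0.014  0.014  1.335] twist -0.0003
```

```bash
python3 -m jog '[[60,[0,0.01,0.5],0],[60,[0,0,0.4],0],[60,[0,0,0.3],0],[60,[0,0,0.08],0],[60,[0,0,0.04],0],[60,[0,0,0.04],0]]'
```

```text
clock: 17.35
eef_pos: [632.9, -108.0, 43.0]
eef_rot: [3.142, -0.002, -0.204]
wrist_force: [-0.9, 0.8, -1.8]
finger_gap: 67.6
finger_force: 25.0
```

```bash
python3 -m jog '[[60,[0,0,0.03],0],[60,[0,0,0.02],0],[60,[0,0,0],0]]'
```

```text
clock: 17.65
eef_pos: [632.7, -107.9, 40.7]
eef_rot: [3.142, -0.001, -0.204]
wrist_force: [-2.4, 1.4, 5.3]
finger_gap: 67.5
finger_force: 25.0
```

```bash
python3 -m jog '[[70,[0,0,0],0],[84,[0,0,0],0],[84,[0,0,0],0],[84,[0,0,-0.3],0],[84,[0,0,-0.7],0],[84,[0,0,-0.8],0],[84,[-0.8,0,-0.8],0],[84,[-0.9,0,0],0],[84,[-0.6,0,0],0],[84,[0,0,0],0]]'
python3 - <<'E'
from vf import *
im,K,T=cam("wrist"); save("w9.png",im)
for q in("connector_block","board_vice_jaw","board_vice"):
    for r in regions_of("wrist",q)[:2]:
        m=r["pixels"].astype(float); print(q,round(r["conf"],2),np.round(r["rect"]),
         fitbox([(K,T,m)],[632,-108,1.35],[68,38,38],50) if q[0]=="c" else fit([(K,T,closed(np.pad(m,60))[60:-60,60:-60])],[598.4,-101.7,-.2],[body,knob]) if q=="board_vice" else toz(K,T,cv2.minAreaRect(np.argwhere(m>0)[:,::-1].astype(np.float32))[0],45))
E
```

```text
clock: 18.65
eef_pos: [522.1, -85.0, 166.6]
eef_rot: [3.142, -0.001, -0.204]
wrist_force: [-0.4, -0.5, 0.4]
finger_gap: 84.3
finger_force: 0.0
connector_block 0.84 [436.  29.  93.  57.] (array([ 632.  , -108.  ,    1.15]), np.float64(1.0))
connector_block 0.7 [281.  83.  82.  53.] (array([ 632.55612722, -107.62068715,    1.37063171]), np.float64(0.03889139327780444))
board_vice_jaw 0.68 [281. 129.  89.  23.] [[ 596.05288903 -100.76486409   45.        ]]
board_vice 0.96 [281. 114. 100. 174.] (array([ 5.98782e+02, -1.01523e+02, -2.00000e-01]), np.float64(0.345))
board_vice 0.38 [ 83. 187.  29.  37.] (array([ 5.984e+02, -1.017e+02, -2.000e-01]), np.float64(1.0))
```

View pics/w9.png

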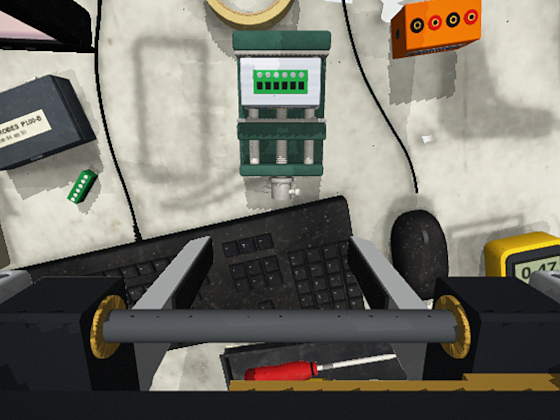

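```bash
python3 - <<'E'
from h import *
goto(554.6,-91.8,42,-.203)
E
```

```text
pos [525.1 -85.8 165.3] yaw -11.7 now-axes [ 6.030e-01 -1.000e-03  2.467e+00] target-axes [ 6.030e-01 -1.000e-03  2.467e+00] twist -0.0003
```

```bash
python3 -m jog '[[0,[0.6,0,0],0],[0,[0,0,0.4],0],[0,[0,0,0.4],0],[0,[0,0,0.4],0],[0,[0,0,0.3],0],[0,[0,0,0.3],0],[0,[0,0,0.3],0],[0,[0,0,0.3],0],[0,[0,0,0.06],0],[0,[0,0,0],0],[0,[0,0,0],0]]' 10
```

```text
clock: 19.95
eef_pos: [554.1, -91.7, 42.4]
eef_rot: [3.142, -0.001, -0.204]
wrist_force: [0.0, -0.0, -0.2]
finger_gap: 1.3
finger_force: 0.0
```

Now push slowly, in short steps watching the force.

```bash
python3 -m jog '[[0,[0.1,0,0],0],[0,[0.1,0,0],0],[0,[0.1,0,0],0],[0,[0.1,0,0],0],[0,[0.08,0,0],0],[0,[0.06,0,0],0],[0,[0.06,0,0],0],[0,[0,0,0],0]]'
python3 -m jog '[[0,[0.06,0,0],0],[0,[0.04,0,0],0],[0,[0.04,0,0],0],[0,[0,0,0],0]]'
```

```text
clock: 20.75
eef_pos: [583.3, -97.7, 41.7]
eef_rot: [-3.142, -0.0, -0.204]
wrist_force: [0.3, 0.3, 0.1]
finger_gap: 0.6
finger_force: 0.0
clock: 21.15
eef_pos: [589.9, -99.1, 41.8]
eef_rot: [-3.142, 0.0, -0.204]
wrist_force: [-2.8, 1.2, 0.7]
finger_gap: 0.6
finger_force: 1.3
```

```bash
python3 -m jog '[[0,[0.04,0,0],0],[0,[0.02,0,0],0],[0,[0,0,0],0]]'
```

```text
clock: 21.45
eef_pos: [592.7, -99.7, 41.7]
eef_rot: [-3.142, 0.0, -0.204]
wrist_force: [-3.9, 1.2, 0.4]
finger_gap: 0.1
finger_force: 2.0
```

```bash
python3 -m jog '[[0,[0.04,0,0],0],[0,[0.04,0,0],0],[0,[0.04,0,0],0],[0,[0.04,0,0],0],[0,[0,0,0],0]]'
```

```text
clock: 21.95
eef_pos: [597.8, -100.7, 41.5]
eef_rot: [3.142, 0.008, -0.204]
wrist_force: [-26.8, 5.5, 14.7]
finger_gap: 0.7
finger_force: 13.5
```

```bash
python3 -m jog '[[0,[0.04,0,0],0],[0,[0.04,0,0],0],[0,[0.04,0,0],0],[0,[0,0,0],0]]'
```

```text
clock: 22.35
eef_pos: [598.5, -100.8, 41.1]
eef_rot: [3.141, 0.022, -0.203]
wrist_force: [-67.9, 11.6, 42.3]
finger_gap: 0.3
finger_force: 34.2
```

```bash
python3 -m jog '[[0,[-0.1,0,0],0],[0,[-0.2,0,0],0],[0,[-0.3,0,0],0],[0,[0,0,-0.5],0],[0,[0,0,-0.8],0],[0,[0,0,-0.8],0],[60,[-0.6,0,-0.4],0],[84,[0,0,0],0],[84,[0,0,0],0]]'
python3 - <<'E'
from vf import *
im,K,T=cam("wrist"); np.savez("end.npz",im=im,K=K,T=T)
for q in("connector_block","board_vice_jaw","board_vice"):
    for r in regions_of("wrist",q)[:2]:
        m=r["pixels"].astype(float); print(q,round(r["conf"],2),np.round(r["rect"]),
         fitbox([(K,T,m)],[637,-108,1.35],[68,38,38],50) if q[0]=="c" else toz(K,T,cv2.minAreaRect(np.argwhere(m>0)[:,::-1].astype(np.float32))[0],45))
im,K,T=cam("top")
for r in regions_of("top","connector_block")[:3]:
        m=r["pixels"].astype(float); print("top",fitbox([(K,T,m)],[637,-108,1.35],[68,38,38],50))
E
```

```text
clock: 23.25
eef_pos: [548.2, -90.5, 167.3]
eef_rot: [3.142, -0.002, -0.204]
wrist_force: [0.1, -0.3, -0.5]
finger_gap: 21.3
finger_force: 0.0
connector_block 0.78 [434.  58.  88.  60.] (array([ 637.  , -108.  ,    1.15]), np.float64(1.0))
connector_block 0.66 [280. 108.  80.  47.] (array([ 640.44979193, -109.59440688,    1.36824134]), np.float64(0.022496377502187803))
board_vice_jaw 0.88 [282. 135.  92.  23.] [[ 615.81917899 -105.48932115   45.        ]]
board_vice 0.57 [281. 143.  96. 162.] [[ 607.66068984 -103.32391269   45.        ]]
top (array([ 637.  , -108.  ,    1.15]), np.float64(1.0))
```

```bash
python3 - <<'E'
from vf import *
d=np.load("end.npz"); im,K,T=d["im"],d["K"],d["T"]; u=np.array([.980,-.2016,0]); v=np.array([.2016,.98,0])
c=np.array([640.4,-109.6,69])
for s in(-26,26):
    p=proj(K,T,[c+u*t+v*s for t in np.arange(-36,36,2)]).round().astype(int); print(s,[(int(t),*im[b,a].tolist()) for t,(a,b) in zip(np.arange(-36,36,2),p)])
print([ (z,fitbox([(K,T,regions_of("wrist","connector_block")[1]["pixels"].astype(float))],[640,-109,1.37],[68,38,38],z)) for z in(44,50,56)])
goto(0,0,0,0)
E
```

```text
-26 [(-36, 148, 146, 139), (-34, 124, 122, 115), (-32, 35, 57, 50), (-30, 34, 53, 47), (-28, 36, 57, 52), (-26, 39, 59, 52), (-24, 37, 57, 49), (-22, 34, 56, 49), (-20, 26, 51, 43), (-18, 107, 109, 113), (-16, 204, 209, 215), (-14, 205, 208, 216), (-12, 201, 205, 213), (-10, 205, 212, 218), (-8, 209, 213, 221), (-6, 208, 214, 220), (-4, 209, 215, 221), (-2, 202, 205, 212), (0, 204, 206, 214), (2, 207, 211, 217), (4, 204, 210, 215), (6, 202, 208, 213), (8, 214, 219, 224), (10, 209, 212, 220), (12, 203, 209, 216), (14, 207, 212, 218), (16, 211, 215, 222), (18, 216, 220, 227), (20, 28, 58, 51), (22, 45, 77, 67), (24, 45, 75, 66), (26, 48, 81, 70), (28, 51, 85, 76), (30, 53, 87, 76), (32, 65, 95, 82), (34, 179, 177, 164)]
26 [(-36, 156, 152, 145), (-34, 137, 136, 128), (-32, 39, 66, 58), (-30, 38, 62, 52), (-28, 34, 53, 46), (-26, 31, 52, 46), (-24, 35, 55, 48), (-22, 36, 57, 50), (-20, 27, 48, 41), (-18, 105, 105, 111), (-16, 202, 207, 214), (-14, 204, 208, 215), (-12, 200, 205, 212), (-10, 206, 211, 217), (-8, 205, 209, 216), (-6, 206, 212, 217), (-4, 202, 208, 213), (-2, 198, 201, 208), (0, 205, 211, 217), (2, 205, 210, 217), (4, 204, 209, 215), (6, 208, 213, 219), (8, 213, 217, 224), (10, 204, 209, 214), (12, 204, 209, 215), (14, 208, 215, 220), (16, 206, 211, 219), (18, 217, 219, 227), (20, 32, 63, 52), (22, 43, 76, 66), (24, 47, 78, 67), (26, 50, 81, 71), (28, 53, 89, 76), (30, 51, 87, 76), (32, 50, 83, 72), (34, 92, 88, 80)]
[(44, (array([ 641.44670382, -109.54450385,    1.36747604]), np.float64(0.03294130866324574))), (50, (array([ 640.5076547 , -109.6247562 ,    1.37160807]), np.float64(0.024703343123446797))), (56, (array([ 639.94466585, -109.47936703,    1.37721604]), np.float64(0.0487932441959088)))]
pos [547.8 -90.4 166.4] yaw -11.7 now-axes [-11.095   0.447   3.328] target-axes [-10.956  -1.808   3.328] twist -0.0649
```

```bash
python3 -m jog '[[84,[0,0,-0.3],0],[84,[0,0,0],0],[84,[0,0,0],0]]'; python3 -c "from cell import *; print(sign_off())"
```

```text
clock: 24.0
eef_pos: [547.8, -90.4, 181.6]
eef_rot: [3.142, -0.0, -0.204]
wrist_force: [0.8, -0.8, 0.5]
finger_gap: 80.5
finger_force: 0.0
the job is handed in; nothing more can be done
None
```

The block was rolled over in two quarter turns to green face up, laid flat and centred on the vice rods, and clamped against the rear jaw; I handed it in at about 24 s. The wrist force at the end of the push read about 68 N along the jaw (limit 120 N). One early lift for the first roll raised the block off the table without turning it; I set it back down and regripped before rolling it.

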